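Index the loaded slide of a drilling jig to its stop pin

ROBOT

A 7-joint arm with a two-finger parallel gripper is mounted at the origin on the work surface. World frame = base frame: x ahead of the robot, y to its left, z up, the work surface at z = 0. Lengths are in mm, angles in rad, forces in N, time in s.
With the tool pointing down it reaches from about 425 to 875 mm from the base axis. Payload 8.4 kg.
Tool frame: the origin (TCP) lies midway between the tips of the shut fingers; the grasp point (between the pads) lies 19 mm behind it; z points along the fingers, x is the direction in which the jaws open and shut, and the axes are right-handed (so a half turn about z gives the same grasp; the last joint's range is limited). The gripper opens to 87 mm and grips with 3 to 60 N. Pads are 19 mm wide; open, the fingers measure 117 mm over their backs; the gripper's body (75 mm by 190 mm) begins 51 mm behind the grasp point.
Start: joints at [1.247, 0.333, 0.04, 1.465, -0.013, 1.343, -0.059], TCP at [144.872, -633.621, 222.546] pointing down, gripper open.
Joint ranges: [-2.58, 2.58], [-0.38, 2.09], [-1.3, 1.39], [0.25, 2.4], [-1.5, 4.64], [0.08, 2.09], [-2.65, 2.65]. Speed limits (rad/s): [2.22, 2.22, 2.79, 2.79, 3.14, 3.14, 3.14].

INTERFACE

Orientations are given as a rotation vector (axis times angle).
In Python, from workcell import ctrl, get_image, camera_params gives the robot as it stands. The module is installed in compiled form; this text tells all that it offers. Calls block until the motion is done:
- ctrl.move_to(position, orientation): joint-space move of the TCP to a pose.
- ctrl.move_linear(position, rate=150, rotation=None, f_stop=None): straight line of the TCP; rotation=None keeps the orientation; rate is the mean speed in mm/s. With f_stop (N) it stops when the force on the tool has changed by that much, and returns True; else False.
- ctrl.goto_joints(angles): joint-space move.
- ctrl.command_gripper(opening): opening from 0.0 (shut) to 1.0 (fully open); the grip force is fixed at half the most; returns when the fingers have stopped.
- ctrl.sleep(seconds).
- ctrl.solve_ik(position, orientation): joint angles nearest the present ones, or None.
- ctrl.state(): the state.
- get_image(name): name is "scene" or "top" or "wrist"; returns the picture (420x560x3 uint8, blue, green, red); there is no depth.
- camera_params(name): a dict with "camera_matrix" (3x3 intrinsics, pixels), "rvec" (rotation vector, rad) and "tvec" (3), from world to camera coordinates, as OpenCV has them. Camera axes: x right, y down, z forward; pixel columns grow to the right and rows downward; lengths in mm; the calibration is good to about 2 mm. A picture is of the moment at which its call begins: read the wrist's pose just before it. camera_params takes no time and is no camera call; for the wrist camera it gives the pose at the moment of the call.
A pose or a line that the arm cannot do raises ctrl.PlanningError and nothing moves.
- ctrl.job_done(): hands the job in, once; it reports no verdict.
The state is a dict: "clock": time; "joint_pos": joint angles; "qvel": joint speeds; "joint_efforts": joint torques, N m; "tool_pos": TCP position; "tool_rot": TCP orientation; "wrist_force": force on the tool from outside, world axes, zero at the start; "moment": the same for the moment, N m; "grip_width": opening from 0.0 (shut) to 1.0 (fully open).
Only numpy, scipy, OpenCV 4.12 (cv2) and the standard library are available. Lean on these libraries where they do the work, as an engineer would, in place of code of your own. Each camera call takes 0.05 s, during which the arm holds its last target.

TASK

Two drilling jigs stand on the bench; bring the bush that sits in one of them to its drilling position. With the fingertips, push that jig's sprung slide by its upright push plate, away from you, until its tooth has passed the stop pin but not as far as the end stop, then let go so that the slide springs back and latches against the pin at mid travel, and draw clear. Leave the bush sitting in its nest, do not lift or carry anything, and leave the empty jig's slide and the other things on the bench as they are.

Things in the scene. Friction and masses are not known exactly. Their poses are not given: they have to be found in the camera images.
- loaded_jig: green drilling jig fixed to the bench, the one with the flanged bush in its slide's nest; it may stand left or right. Base 230 x 130 x 16 mm, x -90..+140, far end stop bar 46 mm tall. Origin: underside, on the slide's centreline; own +x is the pushing direction (away from the robot, yaw within 0.3 rad). Pin housing at +y (x 3..37, y 58..106, to z 60 mm), drill unit at -y (x 10..50, y -36..-92, to z 81 mm).
- loaded_slide (a joint): slide travel, m along the jig's +x: 0 at rest, 0.080 at the end stop. Spring 5 N at 0 to 10 N at 0.080, damped (30 N per m/s). From 0.012 to 0.040 its ramped tooth pushes the pin aside (a few N more); just beyond 0.040 the pin springs out behind the tooth, and the slide, let go beyond 0.046 (and short of 0.076), returns within 1 s to stop on the pin at 0.040. Let go before, it returns to 0.
- loaded_push (a point): middle of the rear (robot-side) face of the loaded slide's upright push plate (36 mm wide, 12 thick, from 46 to 90 mm above the bench); the point is 74 mm above the bench. Own +x is the pushing direction, y along the face. It moves with the slide. The space behind it is free.
- loaded_nest (a point): middle of the floor of the nest on the loaded slide (square, 43 mm inside, rim 6 mm high), 46 mm above the bench, 75 mm ahead of the push plate's rear face; moves with the slide, whose top plate is 130 x 72 x 12 mm
- loaded_pin (a joint): stop pin of the loaded jig, m along the jig's +y: 0 is out (sprung, across the tooth's path, also when latched), up to 0.008 when pushed aside by the tooth. Not to be handled.
- loaded_pin_tip (a point): round nose of the loaded jig's horizontal steel stop pin (diameter 8 mm), 41 mm above the bench at the slide's +y edge; the slide's tooth passes there
- bush: flanged steel bush standing loose in the loaded slide's nest: flange diameter 40 x 8 mm below, body diameter 26, 30 mm tall in all, top 76 mm above the bench; origin: centre of its underside. It rides along.
- empty_jig: the same jig as the loaded one (same origin, axes and sizes) with its nest empty; to be left alone
- empty_slide (a joint): travel of the empty slide, the same mechanism as the loaded one; it must stay at 0
- empty_push (a point): middle of the rear face of the empty slide's push plate, as on the loaded one
- spare_bush: a second flanged bush of the same make standing on the bench between the jigs, nearer the robot, 40 mm across the flange, 30 mm tall (bystander; origin on its underside)
- ring: plain steel ring, outer diameter 48, 16 tall, lying on the bench between the jigs, farther from the robot (bystander; origin on its underside)
- wrench: open-ended wrench lying on the bench at the far left (bystander; origin on its underside, mid-length or so)
- brush: chip brush lying on the bench at the far right (bystander; origin on its underside, mid-length or so)
- oil_can: grey can, diameter 60, 120 tall, standing beyond one jig (bystander; origin on its underside)
- stop_block: dark steel block 50 x 35 x 30 with a brass stud, beyond the other jig (bystander; origin on its underside)
Not all that is in view belongs to the job. What is shaped like the bush but orange or red is not meant.

How it is judged (in metres and radians):
On the way, in this order (a step that is already met when the one before it is completed fails the run):
1. the loaded slide is pushed in past its stop pin, which has sprung out (value of joint loaded_slide above 0.0455 m and contact force between the fingers and loaded_jig above 1 N and value of joint loaded_pin below 0.003 m), for 0.1 s.
2. let go, the slide has come back and is latched on the stop pin (value of joint loaded_slide between 0.0365 and 0.0435 m and value of joint loaded_pin below 0.003 m and distance between bush and loaded_nest below 0.008 m and contact force between the fingers and loaded_jig below 0.1 N), for 0.3 s.
At the end, for the whole second after the job is handed in: The loaded slide stands at 0.040 m, within 3.5 mm, at rest against the stop pin, which is out (within 3 mm); the bush sits in its nest (within 8 mm), the fingers touch nothing of the jig, and the empty slide is within 4 mm of its rest (all of step 2 and velocity of joint loaded_slide between -0.005 and 0.005 m/s and linear speed of bush below 0.02 m/s and value of joint empty_slide below 0.004 m).
It fails at once if the loaded slide is run against its far end stop (beyond 77 mm) (value of joint loaded_slide above 0.077 m).
It fails at once if the bush is lifted or knocked out of its nest (more than 12 mm) (distance between bush and loaded_nest above 0.012 m).
It fails at once if the bush is tipped (angle between bush's own z axis and vertical above 0.35 rad).
It fails at once if the empty slide is pushed in more than 8 mm (value of joint empty_slide above 0.008 m).
It fails at once if another thing on the bench is shifted by more than 25 mm (distance of any of spare_bush, ring, wrench, brush, oil_can, stop_block from where it was at the start of the episode above 0.025 m).
It also fails if it takes over 29 s, if anything falls off the work surface, if the arm or the gripper's body presses on something with over 40 N, if the wrist force passes 120 N, or if a joint passes its speed limit or range.

## Working session

There is one attempt and no reset: what is moved stays moved. The work goes in short steps, each a Python script; the robot and the scene stay as the last script left them, time stands still between calls to the robot, and variables do not carry over. Pictures are saved under pics/ and viewed, and the job is handed in when it is done.

```bash
mkdir -p pics; python3 - <<'E'
from workcell import ctrl,get_image,camera_params
import cv2
s=ctrl.state();print(s['clock'],s['tool_pos'],s['tool_rot'],s['wrist_force'],s['grip_width'])
for n in("scene","top"):
    cv2.imwrite(f"pics/{n}0.png",get_image(n)); print(camera_params(n))
E
```

```text
0.0 [ 144.76506902 -633.18057783  221.63337344] [-2.45588280e+00  1.95760705e+00  2.15644920e-03] [-0.16758227 -0.34871667  0.68438507] 1.0021031623831889
{'camera_matrix': array([[468.89412938,   0.        , 273.66161291],
       [  0.        , 468.89412938, 201.18609583],
       [  0.        ,   0.        ,   1.        ]]), 'rvec': array([ 1.94775109,  1.04827772, -0.55269315]), 'tvec': array([-343.61878285, -205.56387801, 1717.01580903])}
{'camera_matrix': array([[470.91808327,   0.        , 282.53353399],
       [  0.        , 470.91808327, 208.16682095],
       [  0.        ,   0.        ,   1.        ]]), 'rvec': array([ 2.14307086, -2.19949443,  0.09043021]), 'tvec': array([  37.91224336,  604.77283939, 1336.74645179])}
```

View pics/scene0.png

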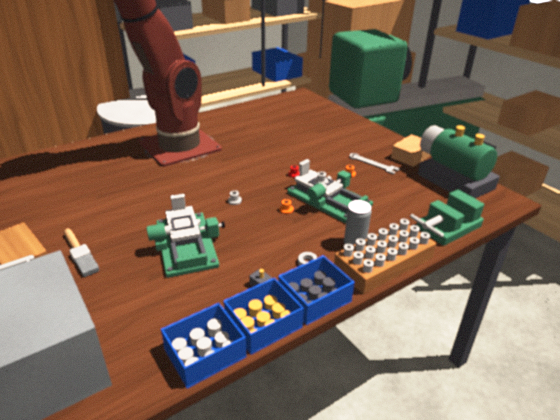

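View pics/top0.png

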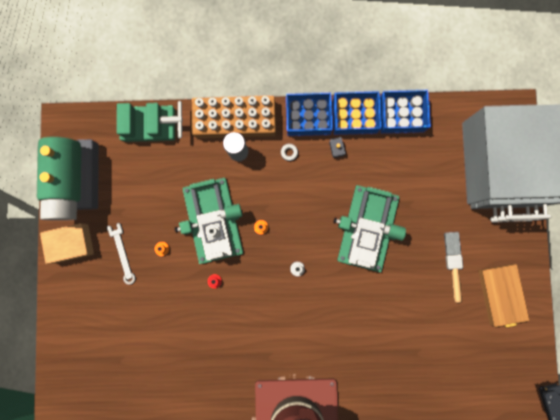

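The top view shows the loaded jig on the left, with its bush at about (213,231). The empty jig is on the right, at about (368,240). I'll zoom in on the loaded one.

```bash
cat > h.py <<'E'
import numpy as np,cv2
from workcell import ctrl,get_image,camera_params
def ray(n,uv,z,P=None):
    P=P or camera_params(n)
    R=cv2.Rodrigues(P['rvec'])[0];c=-R.T@P['tvec']
    p=cv2.undistortPoints(np.array(uv,float).reshape(-1,1,2),P['camera_matrix'],None)[:,0]
    d=np.c_[p,np.ones(len(p))]@R
    return c+d*((z-c[2])/d[:,2])[:,None]
def proj(n,X,P=None):
    P=P or camera_params(n)
    return cv2.projectPoints(np.array(X,float).reshape(-1,1,3),P['rvec'],P['tvec'],P['camera_matrix'],None)[0][:,0]
E
python3 - <<'E'
import cv2,numpy as np
a=cv2.imread('pics/top0.png')[170:275,165:255];b=cv2.imread('pics/scene0.png')[150:230,275:385]
cv2.imwrite('pics/c1.png',cv2.resize(a,None,fx=5.5,fy=5.5,interpolation=2));cv2.imwrite('pics/c2.png',cv2.resize(b,None,fx=7,fy=7,interpolation=2))
E
```

```text
(no output)
```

View pics/c1.png

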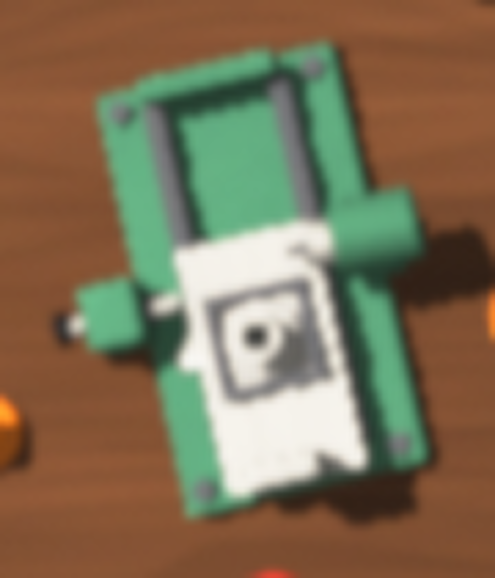

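View pics/c2.png

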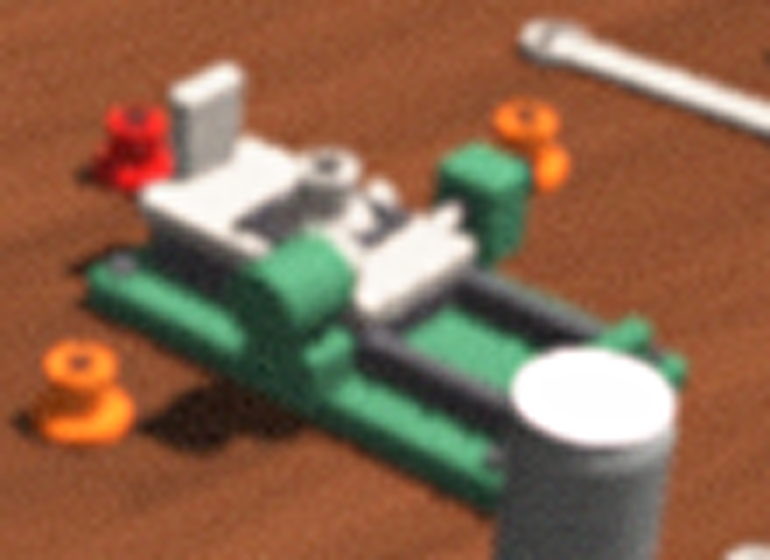

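```bash
python3 - <<'E'
from h import *
f=lambda L:[(165+(x+.5)/5.5-.5,170+(y+.5)/5.5-.5) for x,y in L]
B=ray('top',f([(187,517),(428,467),(335,40),(98,98)]),16)[:,:2]
L=np.array([(-90,65),(-90,-65),(140,-65),(140,65)],float)
def fit(L,B):
    a=L-L.mean(0);b=B-B.mean(0);U,S,V=np.linalg.svd(a.T@b);R=(U@V).T
    if np.linalg.det(R)<0: print('flip')
    return R,B.mean(0)-R@L.mean(0)
R,t=fit(L,B);yaw=np.arctan2(R[1,0],R[0,0]);print(B,t,yaw,(L@R.T+t-B))
N=ray('top',f([(207,298),(313,276),(332,382),(226,403)]),52)[:,:2]
print('nest',N.mean(0),(N.mean(0)-t)@R)
bt=ray('top',f([(257,337)]),76)[0,:2];print('bush top',bt,(bt-t)@R)
# plate corners in scene view
g=lambda L:[(275+(x+.5)/7-.5,150+(y+.5)/7-.5) for x,y in L]
q=ray('scene',g([(172,92),(238,62),(188,104),(243,75)]),90)[:,:2];print('plate top',q,(q-t)@R)
print('red', ray('top',[(215,282)],20))
E
```

```text
[[451.93915463 269.3458909 ]
 [474.88971703 141.95493072]
 [703.49442146 187.66770189]
 [675.60338075 314.8594857 ]] [551.97294162 223.52523708] 0.19857303582518263 [[-1.02021926  0.14768116]
 [ 1.67439753  0.09326173]
 [-1.4500199  -0.24726935]
 [ 0.79584163  0.00632646]]
nest [542.50540004 219.18194612] [-10.13829927  -2.39027357]
bush top [542.92096351 221.80139432] [-9.21416186  0.09572159]
plate top [[474.76120455 189.25627772]
 [468.57792999 229.90555931]
 [487.14350044 188.74823236]
 [479.29949918 224.5216708 ]] [[-82.45471342 -18.36393617]
 [-80.49757236  22.70632773]
 [-70.41596353 -21.30466102]
 [-71.04877491  15.31318714]]
red [[398.22562605 221.84783703  20.        ]]
```

The base-corner fit leaves residuals under 2 mm. It gives yaw 0.199 and puts the push face at local x of about -84. Next I'll approach with the fingers shut.

```bash
cat >> h.py <<'E'
T=np.array([551.97,223.53]);YAW=0.1986
RJ=np.array([[np.cos(YAW),-np.sin(YAW)],[np.sin(YAW),np.cos(YAW)]])
def W(x,y,z): return np.r_[T+RJ@[x,y],z]
def ori(k=1):
    s,c=np.sin(YAW),np.cos(YAW)
    return cv2.Rodrigues(np.array([[-s*k,c*k,0],[c*k,s*k,0],[0,0,-1.]]))[0].ravel() if 0 else cv2.Rodrigues(np.array([[-s*k,c*k,0],[c*k,s*k,0],[0,0,-1.]]).T)[0].ravel()
def L(): 
    s=ctrl.state();p=s['tool_pos'];return s['clock'],np.round(np.r_[(p[:2]-T)@RJ,p[2]],1),np.round(s['wrist_force'],1)
E
python3 - <<'E'
from h import *
for k in(1,-1):
    for x,z in((-130,200),(-130,64),(-30,64)): 
        q=ctrl.solve_ik(W(x,0,z),ori(k)); print(k,x,z,None if q is None else np.round(q,2))
E
```

```text
1 -130 200 [ 0.75  0.07 -1.29  1.87  0.07  1.25  1.2 ]
1 -130 64 [ 0.59  0.38 -1.27  2.03  0.42  1.03  0.89]
1 -30 64 [ 0.45  0.61 -1.19  1.81  0.62  1.16  0.83]
-1 -130 200 [ 0.01  0.   -0.54  1.9   0.    1.24 -1.9 ]
-1 -130 64 [-0.57  0.12  0.04  2.08 -0.01  0.94 -1.9 ]
-1 -30 64 [ 0.2   0.42 -0.82  1.82  0.35  1.05 -2.12]
```

```bash
python3 - <<'E'
from h import *
ctrl.command_gripper(0.0)
ctrl.goto_joints([-0.57,0.0,0.04,1.9,0.0,1.24,1.24]); print(L())
ctrl.move_linear(W(-130,0,160),rotation=ori(1)); print(L(),np.round(ctrl.state()['joint_pos'],2))
ctrl.move_linear(W(-130,0,66)); print(L())
cv2.imwrite('pics/t1.png',cv2.resize(get_image('top')[150:300,150:300],None,fx=4,fy=4)); cv2.imwrite('pics/s1.png',cv2.resize(get_image('scene')[100:240,240:400],None,fx=4,fy=4))
E
```

```text
(4.725, array([-119. ,    2.4,  199.7]), array([ 0.2, -0.7, -0.3]))
(5.15, array([-129.9,   -0.3,  160.2]), array([-0.5,  0.8, -0.1])) [-0.57  0.01  0.04  1.97 -0.    1.16  1.24]
(5.925, array([-129.2,    0.3,   67. ]), array([0.5, 0.3, 0.2]))
```

View pics/t1.png

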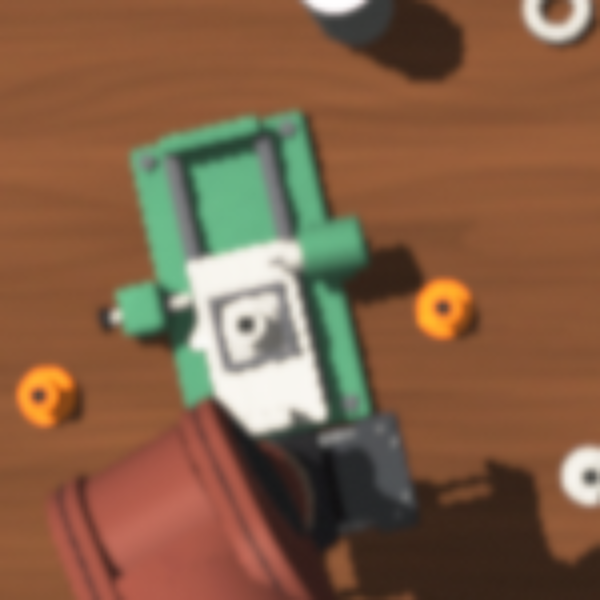

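View pics/s1.png

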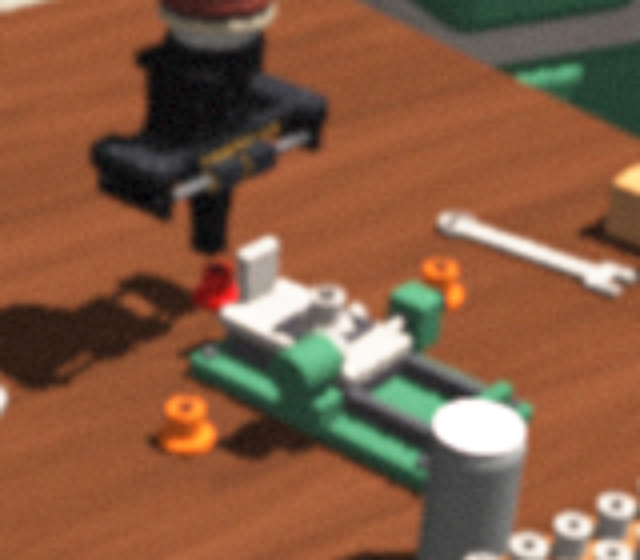

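The shut fingers are directly behind the plate: finger tip at about (207,245) in the scene crop, plate at about (258,270). Nothing has moved. I'll advance slowly until contact.

```bash
python3 - <<'E'
from h import *
print(ctrl.move_linear(W(-80,0,66),rate=40,f_stop=3)); print(L())
ctrl.sleep(0.2);print(L())
E
```

```text
True
(6.875, array([-95.7,  -0.1,  65.5]), array([ 0.1,  1.2, -0.2]))
(7.075, array([-96.2,  -0.2,  65.3]), array([ 0.1, -0.3,  0.1]))
```

```bash
python3 - <<'E'
from h import *
for x in (-94,-92,-90,-88):
    ctrl.move_linear(W(x,0,66),rate=20); ctrl.sleep(.1); print(L())
E
```

```text
(7.4333, array([-95.1,  -0.2,  65.5]), array([-4.3, -0.3, -0.6]))
(7.7833, array([-92.9,  -0.2,  65.5]), array([-5.1, -2.2, -0.5]))
(8.1333, array([-90.8,  -0.2,  65.5]), array([-4.7, -1.1, -2.4]))
(8.4833, array([-88.8,  -0.1,  65.5]), array([-4.6, -0.8, -2.5]))
```

Contact was at tool x of about -95.5, and the spring shows about 5 N. I'll push to about 58 mm of travel.

```bash
python3 - <<'E'
from h import *
ctrl.move_linear(W(-60,0,66),rate=50); print(L())
ctrl.move_linear(W(-37,0,66),rate=40); print(L())
ctrl.sleep(.4); print(L())
cv2.imwrite('pics/t2.png',cv2.resize(get_image('top')[150:300,150:300],None,fx=4,fy=4)); cv2.imwrite('pics/s2.png',cv2.resize(get_image('scene')[100:240,240:400],None,fx=4,fy=4))
E
```

```text
(9.1917, array([-60.8,   0.1,  65.5]), array([-5.6, -0.4, -0.8]))
(9.9167, array([-38.3,   0.4,  65.6]), array([-7.6, -0.5,  0.7]))
(10.3167, array([-38.4,   0.4,  65.6]), array([-7.9, -0.9,  0.3]))
```

View pics/s2.png

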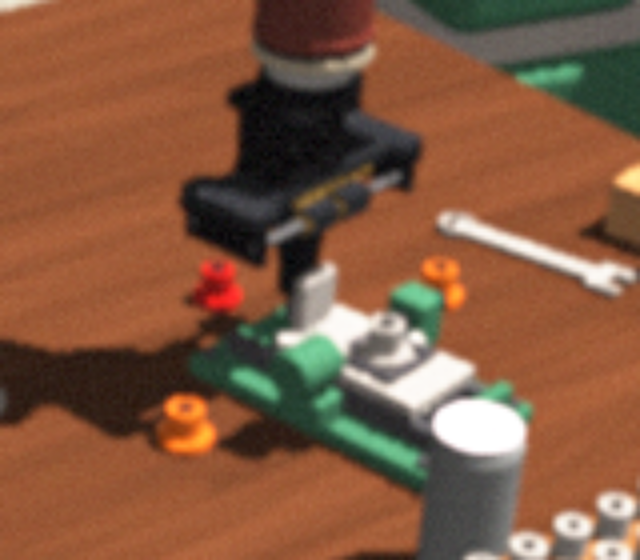

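View pics/t2.png

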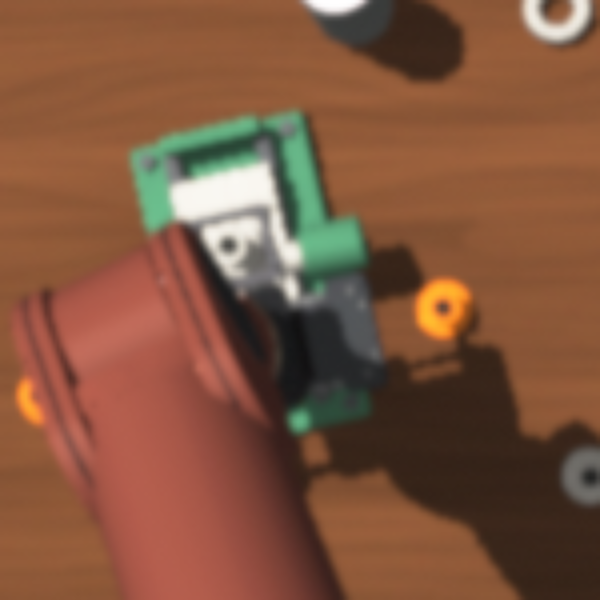

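The slide is in and the bush is still seated, with its hole at about (229,244) in the top crop. I'll check the travel, then retreat.

```bash
python3 - <<'E'
from h import *
p=ray('top',[(150+229.5/4-.5,150+244.5/4-.5),(150+247/4-.5,150+325/4-.5)],76)[:,:2]
print((p-T)@RJ)
E
```

```text
[[48.89525256  0.39612397]
 [-8.86038911  0.20998434]]
```

Vision gives 57.8 mm of travel, which is inside the 46–76 mm window. Releasing now.

```bash
python3 - <<'E'
from h import *
ctrl.move_linear(W(-70,0,66),rate=50); print(L())
ctrl.move_linear(W(-125,0,66),rate=120); print(L())
ctrl.move_linear(W(-125,0,200),rate=150); print(L())
ctrl.goto_joints([0.2,0.0,0.04,1.9,0.0,1.24,1.24]); print(L())
cv2.imwrite('pics/t3.png',cv2.resize(get_image('top')[150:300,150:300],None,fx=4,fy=4)); cv2.imwrite('pics/s3.png',cv2.resize(get_image('scene')[100:240,240:400],None,fx=4,fy=4))
E
```

```text
(11.225, array([-69.3,   0. ,  66.4]), array([-0.7,  0.6, -0.2]))
(11.8333, array([-1.242e+02,  1.000e-01,  6.630e+01]), array([0.5, 0. , 0.2]))
(12.875, array([-125.5,   -0.2,  199. ]), array([-0.7, -0.1, -0.1]))
(14.2167, array([-171.2, -352. ,  199.5]), array([0.6, 0. , 0.4]))
```

View pics/s3.png

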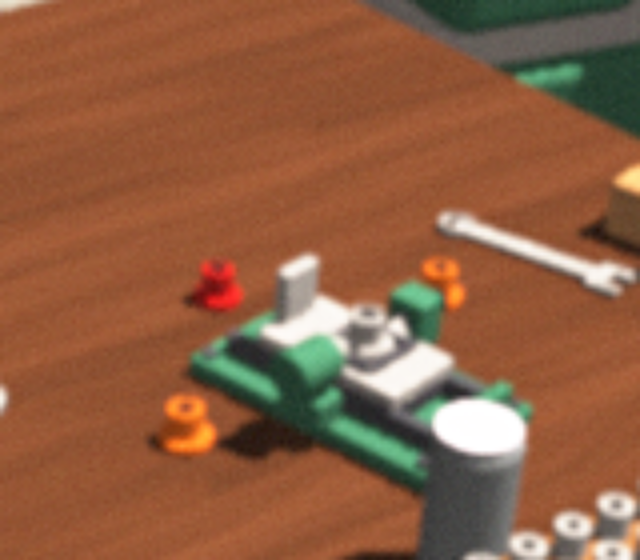

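View pics/t3.png

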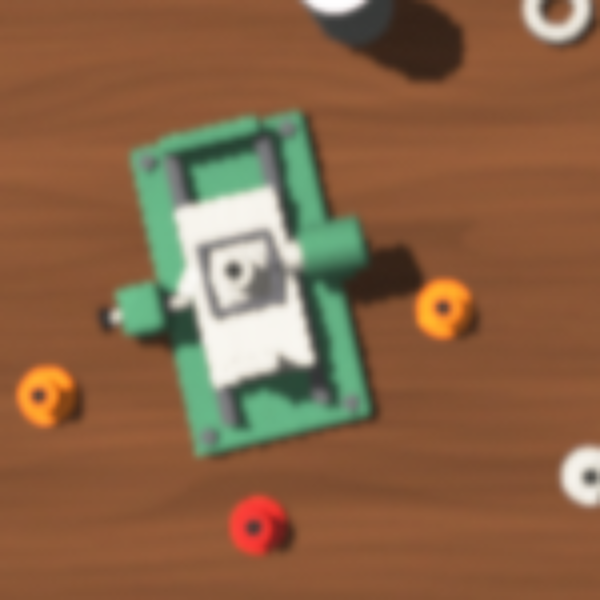

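The slide is latched: the bush hole is at (235,270), which is about 39–40 mm of travel. The bush is upright in its nest, and the bystanders in these crops haven't moved. Handing in.

```bash
python3 - <<'E'
from h import *
p=ray('top',[(150+235.5/4-.5,150+270.5/4-.5)],76)[:,:2];print((p-T)@RJ+[8.9,0])
a=cv2.imread('pics/top0.png');b=get_image('top');cv2.imwrite('pics/t4.png',b)
d=cv2.absdiff(a,b).max(2)[100:275,320:480];print(d.max(),(d>40).sum())
ctrl.job_done();print(L())
E
```

```text
[[39.03704158  0.09876991]]
201 2209
the job is handed in; nothing more can be done
the job is handed in; nothing more can be done
```

View pics/t4.png

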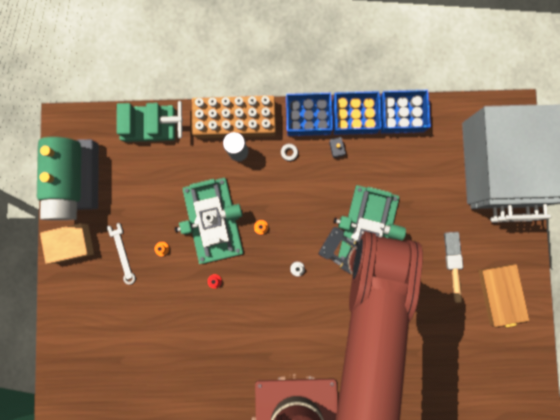

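I pushed the loaded jig's slide (the left jig) past its stop pin with shut fingertips and let it spring back. It latched at mid travel, and I drew clear and handed the job in at about 14 s. No verdict is reported.

- **Push:** the slide went in 57–58 mm by both the tool reading and the top camera, within the 46–76 mm window. The push force there was about 8 N.
- **Latched position:** the top camera puts the slide at 39.0 mm, give or take about 2 mm, against the 40 mm target. The bush is upright and central in its nest.
- **Gripper:** it was about 0.35 m away sideways, at a tip height of about 200 mm, with no contact force.
- **Pin:** I didn't measure the stop pin itself. I take it to be out because the slide is holding at mid travel.
- **Empty jig:** my image-difference check on it was not usable (2209 changed pixels), because the parked arm stands above and partly hides it. The fingers never came below about 200 mm on that side, no contact force showed, and the visible part of its slide looks unmoved.
- **Other things:** the wrench, oil can, ring, spare bush, stop block and brush appear by eye where they started.

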